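# Put the printer inks away

### The job

The printer has been refilled: put the four ink bottles away, each standing upright in the holder of its own colour, working from the lightest ink to the darkest: yellow, then magenta, then cyan, then black. Keep the bottles upright all the while, set them down rather than dropping them, and leave the glue bottle and the coffee mug where they are.

Things in the scene. Friction and masses are not known exactly. Their poses are not given: they have to be found in the camera images.
- bottle_yellow: Capped yellow printer-ink bottle: round, upright, loose, about 0.12 kg, yellow cap and wide yellow band on a white body. Body 44 mm in diameter from z = 0 to 80 mm, tapering shoulder to 88 mm, cap 28 mm in diameter up to 105 mm. Origin: centre of the underside; z up along its axis.
- bottle_magenta: Capped magenta printer-ink bottle: round, upright, loose, about 0.12 kg, magenta cap and wide magenta band on a white body. Body 44 mm in diameter from z = 0 to 80 mm, tapering shoulder to 88 mm, cap 28 mm in diameter up to 105 mm. Origin: centre of the underside; z up along its axis.
- bottle_cyan: Capped cyan printer-ink bottle: round, upright, loose, about 0.12 kg, cyan cap and wide cyan band on a white body. Body 44 mm in diameter from z = 0 to 80 mm, tapering shoulder to 88 mm, cap 28 mm in diameter up to 105 mm. Origin: centre of the underside; z up along its axis.
- bottle_black: Capped black printer-ink bottle: round, upright, loose, about 0.12 kg, black cap and wide black band on a white body. Body 44 mm in diameter from z = 0 to 80 mm, tapering shoulder to 88 mm, cap 28 mm in diameter up to 105 mm. Origin: centre of the underside; z up along its axis.
- holder_yellow: Yellow square open-topped holder for the yellow bottle, fixed to the desk: 74 x 74 mm outside, 30 mm high, walls 5 mm, so the well is 64 mm square; its floor (with a small white square on it) is 5 mm above the desk. Origin: centre of the underside, on the desk; z up, x and y along the walls.
- holder_magenta: Magenta square open-topped holder for the magenta bottle, fixed to the desk: 74 x 74 mm outside, 30 mm high, walls 5 mm, so the well is 64 mm square; its floor (with a small white square on it) is 5 mm above the desk. Origin: centre of the underside, on the desk; z up, x and y along the walls.
- holder_cyan: Cyan square open-topped holder for the cyan bottle, fixed to the desk: 74 x 74 mm outside, 30 mm high, walls 5 mm, so the well is 64 mm square; its floor (with a small white square on it) is 5 mm above the desk. Origin: centre of the underside, on the desk; z up, x and y along the walls.
- holder_black: Black square open-topped holder for the black bottle, fixed to the desk: 74 x 74 mm outside, 30 mm high, walls 5 mm, so the well is 64 mm square; its floor (with a small white square on it) is 5 mm above the desk. Origin: centre of the underside, on the desk; z up, x and y along the walls.
- glue: Green glue bottle with a pointed orange tip, 38 mm in diameter, 112 mm high, loose, to be left alone. Origin: centre of the underside.
- mug: White coffee mug, 70 mm in diameter, 85 mm high, its handle sticking out about 37 mm to its own +y, loose, to be left alone. Origin: centre of the underside. Nothing else within the area where bottles and holders stand is higher than 20 mm; the printer, books and other taller things stand at the edges of the desk.
Mind the look-alikes: they are no part of the job. What is shaped like the bottle_magenta but purple is not meant.

How it is judged:
By the outcome, as a careful person would: the job done as asked, in the order asked, and still so for the second after the job is handed in, with the robot touching nothing.
It also fails if it takes over 120 s, if anything falls off the work surface, if the arm or the gripper's body presses on something with over 40 N, if the wrist force passes 120 N, or if a joint passes its speed limit or range.

### The arm

A 6-joint arm with a two-finger parallel gripper is mounted at the origin on the work surface. World frame = base frame: x ahead of the robot, y to its left, z up, the work surface at z = 0. Lengths are in m, angles in degrees, forces in N, time in s.
With the tool pointing down it reaches from about 0.375 to 0.9 m from the base axis. Payload 3.1 kg.
Tool frame: the origin (TCP) lies midway between the tips of the shut fingers; the grasp point (between the pads) lies 19 mm behind it; x points along the fingers, z is the direction in which the jaws open and shut, and the axes are right-handed (so a half turn about x gives the same grasp; the last joint's range is limited). The gripper opens to 85 mm and grips with 20 to 120 N. Pads are 22 mm wide; open, the fingers measure 114 mm over their backs; the gripper's body (76 mm by 85 mm) begins 54 mm behind the grasp point. The pads swing forward as they close: fully open they stand 13 mm farther back than shut.
Start: joints at [66.664, 30.224, 82.088, -0, 67.689, -10.227], TCP at [0.142, 0.609, 0.231] pointing down, gripper open.
Joint ranges: [-176.69, 176.69], [-43.24, 126.21], [12.49, 139.97], [-82, 262], [0, 151.66], [-163.58, 163.58]. Speed limits (degrees/s): [159.86, 159.86, 180, 180, 180, 180].

### API

Orientations are given as [roll, pitch, yaw] about the fixed x, y, z axes, in that order (R = Rz(yaw) Ry(pitch) Rx(roll)).
In Python, from rig import arm gives the robot as it stands. The module is installed in compiled form; this text tells all that it offers.
- The arm moves only by the shell command python3 -m creep 'ROWS' [OPENING] [FORCE]. ROWS is JSON, a list of rows, each a list of 2 entries, a list of its own where there are three numbers: the shift along the tool's x, y, z in cm, then the turn about the tool's x in rad. A call has 1 to 20 rows; each row is the pose to reach, as a shift and turn from the pose commanded when the call began, along the tool's axes at that moment; what a row does not reach only later rows make up. A row lasts 1/12 s, in which the tool goes at most 41.7 mm and 7.16 degrees, less where a joint would pass 70% of its speed; a pose out of reach is approached as far as the arm can. A call with a gripper value outside its range is refused whole. OPENING is the gripper's target within -1 to 1 (fully open at 1, half-way at 0, shut at -1), set as the call begins (- or left out, the last holds). The fingers move at their own pace and stop on an object; FORCE is the grip in N (left out, the last holds). Time passes only in rows, so rows that repeat a pose let the fingers close. It gives the time, the measured TCP pose, the force and the opening at its end, in the units of the state.
- arm.get_obs(): the state, without advancing time (a new reading comes with each control period).
- arm.read_camera(name): name is "side" or "top"; returns the picture (420x560x3 uint8, blue, green, red); there is no depth.
- arm.camera_info(name): a dict with "mtx" (3x3 intrinsics, pixels), "R" (3x3) and "t" (3): a world point X has camera coordinates R X + t. Camera axes: x right, y down, z forward; pixel columns grow to the right and rows downward; lengths in m; the calibration is good to about 2 mm. A picture is of the moment at which its call begins. camera_info takes no time and is no camera call.
- arm.sign_off(): hands the job in, once; it reports no verdict.
The state is a dict: "time_s": time; "qpos": joint angles; "dq": joint speeds; "effort": joint torques, N m; "position": TCP position; "eef_rot": TCP orientation; "contact_force": force on the tool from outside, world axes, zero at the start; "moment": the same for the moment, N m; "finger_gap": finger opening in m.
Only numpy, scipy, OpenCV 4.12 (cv2) and the standard library are available. Lean on these libraries where they do the work, as an engineer would, in place of code of your own. Each camera call takes 0.05 s, during which the arm holds its last target. There are 200 camera calls.

## Working session

There is one attempt and no reset: what is moved stays moved. The work goes in short steps, Python scripts to look and compute and a shell command to move; the robot and the scene stay as the last step left them, time stands still between calls to the robot, and variables do not carry over. Pictures are saved under pics/ and viewed, on a budget of 14 in all, crops included, one or two more only if the job needs it, and the job is handed in when it is done.

```bash
mkdir -p pics
python3 - <<'E'
from rig import arm
import cv2
for n in("top","side"):
    cv2.imwrite(f"pics/{n}0.png",arm.read_camera(n)); print(n,{k:v.tolist() if hasattr(v,'tolist') else v for k,v in arm.camera_info(n).items()})
print(arm.get_obs())
E
```

```text
top {'mtx': [[534.9803193197265, 0.0, 283.7370404883964], [0.0, 534.9803193197265, 207.20988445332662], [0.0, 0.0, 1.0]], 'R': [[-0.015311419785419042, -0.999855022838293, -0.007449411331872316], [-0.9945891758938311, 0.01599555497692864, -0.10264752026137904], [0.10275179618373999, 0.005837424604806758, -0.9946898978349977]], 't': [0.020357641459695427, 0.516720408719263, 1.4582436498855214]}
side {'mtx': [[479.21178385978226, 0.0, 276.26470525447576], [0.0, 479.21178385978226, 208.6626563129329], [0.0, 0.0, 1.0]], 'R': [[0.8970924948885172, -0.441392986505738, -0.01993206156526017], [-0.2307956719242967, -0.429649580548914, -0.8730032048939768], [0.376773689946244, 0.7877648566657997, -0.48730700504569396]], 't': [-0.4631093373400181, 0.16967887362969908, 1.2547838466804397]}
{'time_s': 0.1, 'qpos': array([ 6.66632668e+01,  3.02749186e+01,  8.21491981e+01, -1.20894199e-04,
        6.76907921e+01, -1.02272560e+01]), 'dq': array([-0.02425584, -0.06387114, -0.26673959,  0.13190919, -0.18590916,
       -0.09212581]), 'effort': array([-5.67234383e-05, -4.43303239e+01, -1.78587431e+01, -2.21114769e-04,
        3.83763647e-03, -4.27482604e-06]), 'position': array([0.14146692, 0.60811025, 0.23041692]), 'eef_rot': array([ 169.82846622,   89.88509118, -113.28096503]), 'contact_force': array([ 0.01373499, -0.02199065,  0.16800847]), 'moment': array([-0.00484184, -0.05254839, -0.02874012]), 'finger_gap': 0.08525531914679915}
```

View pics/top0.png

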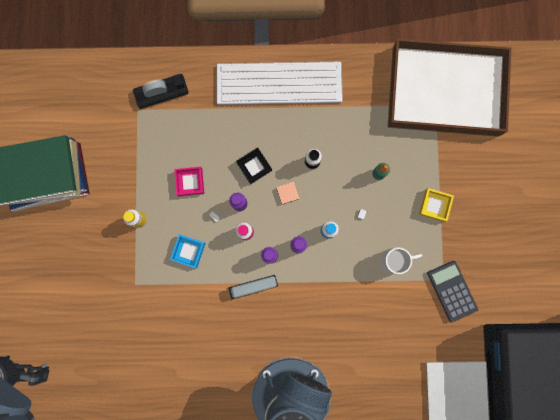

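View pics/side0.png

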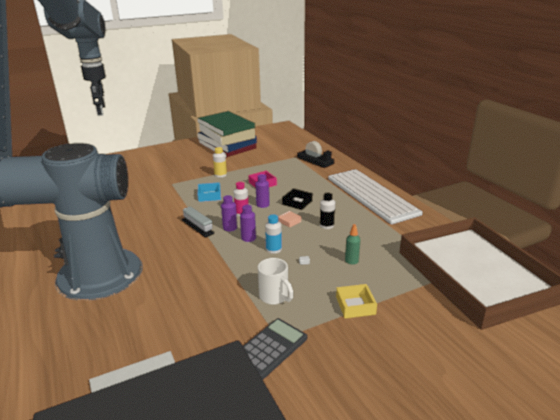

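The top view shows bottles yellow (130,217), magenta (245,231), cyan (330,230) and black (313,158). The holders are yellow (436,205), magenta (190,181), cyan (188,252) and black (254,166). Purple look-alikes stand at (238,202), (299,244) and (270,255), glue at (382,171), mug at (398,261). The side view agrees.

```bash
cat > h.py <<'E'
import numpy as np, cv2, json
from rig import arm
from scipy.spatial.transform import Rotation as Ro
def ray(n,px,z):
    c=arm.camera_info(n); M,R,t=(np.array(c[k],float) for k in("mtx","R","t")); t=t.ravel()
    d=R.T@np.linalg.solve(M,[px[0],px[1],1]); o=-R.T@t
    return o+d*(z-o[2])/d[2]
def toolR():
    o=arm.get_obs(); return np.array(o["position"]),Ro.from_euler("xyz",o["eef_rot"],degrees=True).as_matrix()
def go(x,y,z,jaw=None):
    """print shift (cm, tool axes) and turn (rad) to TCP x,y,z with jaw axis at angle jaw (deg, mod 180)"""
    p,R=toolR(); s=R.T@(np.array([x,y,z])-p)*100
    a=np.degrees(np.arctan2(R[1,2],R[0,2])); tr=None
    if jaw is not None:
        d=(jaw-a+90)%180-90; tr=round(-np.radians(d),3)  # tool x points down
    print("shift",s.round(2),"turn",tr,"(or +-pi)  jaw now",round(a,1),"q1,q6",arm.get_obs()["qpos"][[0,5]].round(1),"t",arm.get_obs()["time_s"])
E
python3 - <<'E'
from h import *
im=cv2.imread("pics/top0.png"); hsv=cv2.cvtColor(im,cv2.COLOR_BGR2HSV)
rng={"yellow":((22,120,120),(34,255,255)),"magenta":((160,150,120),(172,255,255)),"cyan":((95,150,130),(108,255,255)),"black":((0,0,0),(179,255,50)),"purple":((130,100,60),(150,255,255)),"green":((60,60,30),(90,255,140))}
for c,(lo,hi) in rng.items():
    m=cv2.inRange(hsv,lo,hi); m[:120]=0; m[290:]=0; m[:,:110]=0;m[:,470:]=0
    for k in cv2.findContours(m,cv2.RETR_EXTERNAL,cv2.CHAIN_APPROX_NONE)[0]:
        if cv2.contourArea(k)<40: continue
        r=cv2.minAreaRect(k); e,rad=cv2.minEnclosingCircle(k)
        hold=r[1][0]>22
        q=ray("top",r[0],.03 if hold else .105)
        print(c,"holder" if hold else "cap",np.round(r[0],1),np.round(r[1],1),round(r[2],1),"XYZ",q.round(3),"r",np.hypot(*q[:2]).round(3))
print("mug",ray("top",(398,261),.085))
p,R=toolR();print(p,R.round(3))
E
```

```text
yellow cap [128.5 216.5] [ 9. 11.] 90.0 XYZ [0.491 0.42  0.105] r 0.646
yellow cap [141.9 219.1] [ 8.1 15.1] 8.1 XYZ [0.484 0.385 0.105] r 0.618
yellow holder [436.  204.4] [28.9 27.6] 15.3 XYZ [ 0.518 -0.409  0.03 ] r 0.66
magenta cap [242.5 229.5] [9. 9.] 90.0 XYZ [0.452 0.121 0.105] r 0.468
magenta holder [188.6 180.6] [26.7 27.6] 84.8 XYZ [0.595 0.276 0.03 ] r 0.656
cyan holder [187. 251.] [27.8 26.6] 18.4 XYZ [0.4  0.28 0.03] r 0.488
cyan cap [330.6 228.2] [8.9 8.9] 63.4 XYZ [ 0.452 -0.11   0.105] r 0.465
black cap [313.8 154.8] [7.8 8.5] 45.0 XYZ [ 0.648 -0.07   0.105] r 0.651
black holder [253.8 165.3] [26.8 25.5] 57.5 XYZ [0.636 0.094 0.03 ] r 0.643
purple cap [269.5 254.5] [15. 15.] 90.0 XYZ [0.386 0.051 0.105] r 0.389
purple cap [298.5 244.5] [15. 15.] 90.0 XYZ [ 0.41  -0.025  0.105] r 0.411
purple cap [237.7 201.4] [17.4 15.2] 63.4 XYZ [0.526 0.133 0.105] r 0.543
green cap [380.5 171. ] [12.  16.3] 45.0 XYZ [ 0.601 -0.245  0.105] r 0.649
mug [ 0.36366562 -0.28690728  0.085     ]
[0.14146692 0.60811025 0.23041692] [[-0.001 -0.974  0.227]
 [-0.002  0.227  0.974]
 [-1.     0.    -0.002]]
```

Run:
```python
from h import *
go(.491,.42,.20,60)
# side check: project measured cap tops / holder rims into side picture, draw
c=arm.camera_info("side"); im=cv2.imread("pics/side0.png")
for X in [(.491,.42,.105),(.452,.121,.105),(.452,-.11,.105),(.648,-.07,.105),(.518,-.409,.03),(.595,.276,.03),(.4,.28,.03),(.636,.094,.03)]:
    p=cv2.projectPoints(np.array([X]),cv2.Rodrigues(np.array(c["R"],float))[0],np.array(c["t"],float),np.array(c["mtx"],float),None)[0].ravel()
    cv2.drawMarker(im,tuple(int(round(v)) for v in p),(0,255,0),0,7)
cv2.imwrite("pics/chk.png",cv2.resize(im[130:330,170:400],None,fx=3,fy=3)[:600])
```

```text
shift [  3.05 -38.31 -10.39] turn 0.295 (or +-pi)  jaw now 76.9 q1,q6 [ 66.7 -10.2] t 0.1
```

View pics/chk.png

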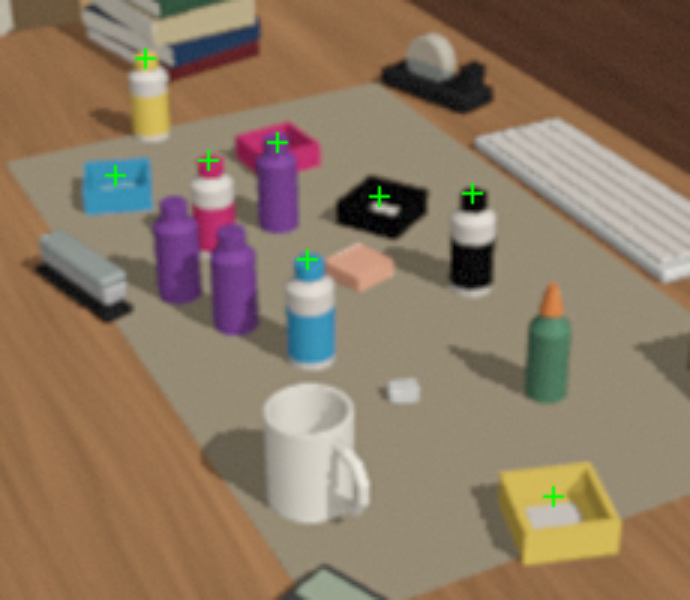

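The green marks sit on the cap tops and holders to within about 1 px, for instance yellow cap (145,60), cyan cap (307,260) and yellow holder (553,496) in the crop. The two views agree.

```bash
python3 -m creep '[[[0.1,-1.2,-0.3],0],[[0.3,-3.5,-0.9],0.03],[[0.5,-6.5,-1.8],0.05],[[0.8,-10,-2.7],0.08],[[1,-13.5,-3.6],0.1],[[1.3,-17,-4.6],0.13],[[1.6,-20.5,-5.6],0.16],[[1.9,-24,-6.5],0.19],[[2.2,-27.5,-7.5],0.21],[[2.5,-31,-8.4],0.24],[[2.7,-34,-9.2],0.26],[[2.9,-36.5,-9.9],0.28],[[3,-37.8,-10.3],0.295],[[3.1,-38.2,-10.4],0.295],[[3.1,-38.2,-10.4],0.295],[[3.1,-38.2,-10.4],0.295]]' 1 30
python3 -c "
from h import *
go(.492,.419,.042,60)"
```

```text
time_s: 1.43
position: [0.4889, 0.421, 0.2001]
eef_rot: [127.1, 89.9, -172.9]
contact_force: [0.4, 0.4, -0.5]
finger_gap: 0.0853
shift [15.81 -0.39 -0.  ] turn 0.001 (or +-pi)  jaw now 60.0 q1,q6 [ 30.8 -29.2] t 1.4333
```

```bash
python3 -m creep '[[[1,-0.1,0],0],[[3,-0.3,0],0],[[5,-0.3,0],0],[[7.2,-0.3,0],0],[[9.4,-0.3,0],0],[[11.4,-0.3,0],0],[[13.2,-0.3,0],0],[[14.5,-0.3,0],0],[[15.4,-0.3,0],0],[[15.7,-0.3,0],0],[[15.7,-0.3,0],0]]'
python3 -m creep '[[[0,0,0],0],[[0,0,0],0],[[0,0,0],0],[[0,0,0],0],[[0,0,0],0],[[0,0,0],0],[[0,0,0],0],[[0,0,0],0],[[0,0,0],0],[[0,0,0],0]]' -1 40
python3 - <<'E'
from h import *
go(.518,-.409,.21,60)
cv2.imwrite("pics/g1.png",arm.read_camera("side")[100:260,100:330].repeat(3,0).repeat(3,1))
E
```

```text
time_s: 2.35
position: [0.4921, 0.4195, 0.0427]
eef_rot: [149.0, 89.9, -150.9]
contact_force: [-0.0, 0.0, 0.5]
finger_gap: 0.0854
time_s: 3.18
position: [0.4935, 0.4196, 0.0446]
eef_rot: [-32.0, 89.9, 28.0]
contact_force: [-0.9, -1.0, 5.3]
finger_gap: 0.0432
shift [-16.61 -43.58 -70.5 ] turn -0.0 (or +-pi)  jaw now 60.0 q1,q6 [ 30.5 -29.5] t 3.1833
```

View pics/g1.png

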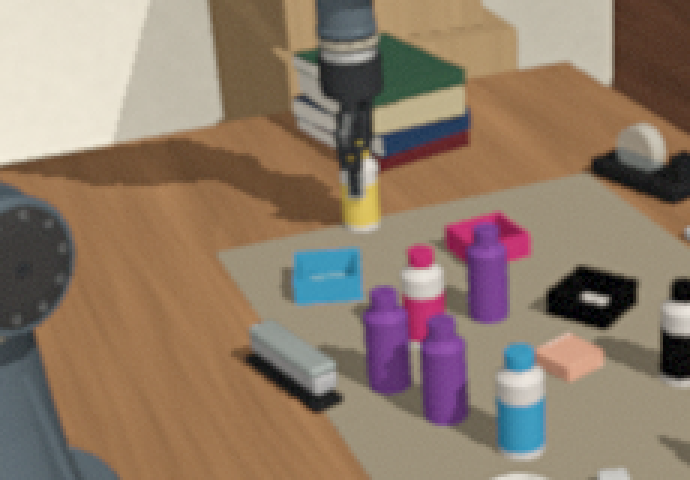

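Yellow is gripped (gap 43 mm), between the fingers at about (360,190) in the crop. I'll lift it and carry it across.

```bash
python3 -m creep '[[[-0.5,0,0],0],[[-2,0,0],0],[[-4,0,0],0],[[-6.5,0,0],0],[[-9,0,0],0],[[-11.5,0,0],0],[[-13.8,0,0],0],[[-15.5,0,0],0],[[-16.4,0,0],0],[[-16.6,0,0],0]]'
python3 -m creep '[[[0,-0.3,-0.5],0],[[0,-0.9,-1.4],0],[[0,-1.7,-2.8],0],[[0,-2.8,-4.5],0],[[0,-4.2,-6.8],0],[[0,-5.7,-9.2],0],[[0,-7.3,-11.8],0],[[0,-9,-14.5],0],[[0,-10.7,-17.3],0],[[0,-12.4,-20.1],0],[[0,-14.2,-22.9],0],[[0,-15.9,-25.7],0],[[0,-17.6,-28.5],0],[[0,-19.3,-31.2],0],[[0,-20.9,-33.8],0],[[0,-22.3,-36.1],0],[[0,-23.5,-38],0],[[0,-24.4,-39.5],0],[[0,-24.9,-40.3],0],[[0,-25,-40.5],0]]'
python3 -c "
from h import *
go(.518,-.409,.21,60)"
```

```text
time_s: 4.07
position: [0.4935, 0.4197, 0.2113]
eef_rot: [-28.1, 89.8, 31.9]
contact_force: [-0.1, 0.2, -1.5]
finger_gap: 0.0433
time_s: 5.73
position: [0.5057, -0.0583, 0.2082]
eef_rot: [110.4, 89.9, 170.2]
contact_force: [0.3, -0.1, -2.0]
finger_gap: 0.0433
shift [ -0.2  -18.69 -29.7 ] turn -0.003 (or +-pi)  jaw now 59.8 q1,q6 [-19.2 -79. ] t 5.7333
```

```bash
python3 -m creep '[[[0,-0.3,-0.5],0],[[0,-1,-1.6],0],[[0,-2.1,-3.3],0],[[0,-3.5,-5.6],0],[[0,-5.1,-8.1],0],[[0,-6.8,-10.8],0],[[0,-8.5,-13.5],0],[[0,-10.2,-16.2],0],[[0,-11.9,-18.9],0],[[0,-13.5,-21.5],0],[[0,-15,-23.9],0],[[0,-16.4,-26],0],[[0,-17.5,-27.8],0],[[0,-18.3,-29],0],[[0,-18.6,-29.6],0],[[0,-18.7,-29.7],0],[[0,-18.7,-29.7],0]]'
python3 - <<'E'
from h import *
go(.518,-.409,.051,60)
for n in("top","side"):
  c=arm.camera_info(n); im=arm.read_camera(n)
  m=cv2.inRange(cv2.cvtColor(im,cv2.COLOR_BGR2HSV),(22,120,110),(34,255,255))
  for k in cv2.findContours(m,0,1)[0]:
    if cv2.contourArea(k)>40: print(n,cv2.boundingRect(k))
im=arm.read_camera("side"); cv2.imwrite("pics/p1.png",im[150:350,270:470].repeat(3,0).repeat(3,1))
E
```

```text
time_s: 7.15
position: [0.5199, -0.4066, 0.2089]
eef_rot: [59.6, 89.9, 119.6]
contact_force: [1.0, 0.1, -1.9]
finger_gap: 0.0429
shift [15.79  0.02 -0.31] turn 0.0 (or +-pi)  jaw now 60.0 q1,q6 [ -47.7 -107.7] t 7.15
top (419, 188, 25, 31)
side (336, 284, 41, 34)
side (348, 224, 22, 23)
```

View pics/p1.png

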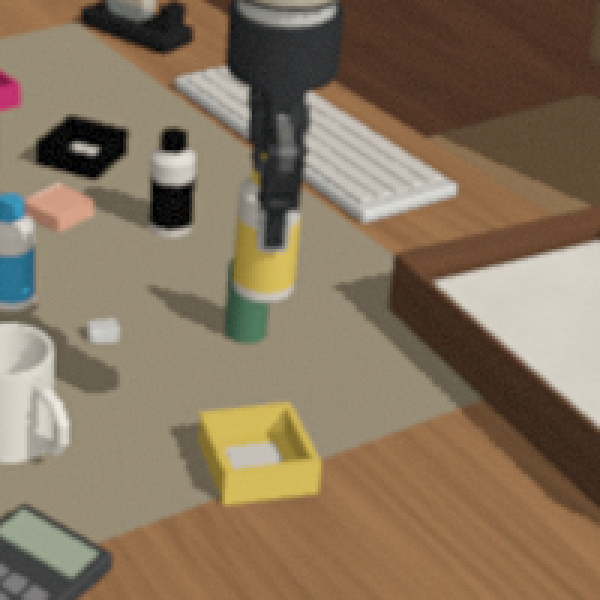

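Yellow hangs upright at (265,240), above the yellow holder at (260,450). Lowering it gently.

```bash
python3 -m creep '[[[0.5,0,0],0],[[1.8,0,-0.1],0],[[3.8,0,-0.3],0],[[6,0,-0.3],0],[[8.2,0,-0.3],0],[[10.2,0,-0.3],0],[[12,0,-0.3],0],[[13.3,0,-0.3],0],[[14.2,0,-0.3],0],[[14.8,0,-0.3],0],[[15.1,0,-0.3],0],[[15.3,0,-0.3],0],[[15.3,0,-0.3],0]]'
python3 -m creep '[[[0.1,0,0],0],[[0.2,0,0],0],[[0.3,0,0],0],[[0.4,0,0],0],[[0.4,0,0],0]]'
```

```text
time_s: 8.38
position: [0.5189, -0.41, 0.0567]
eef_rot: [-107.1, 89.9, -47.1]
contact_force: [0.0, -0.1, -1.1]
finger_gap: 0.0431
time_s: 8.8
position: [0.5185, -0.4098, 0.0523]
eef_rot: [104.4, 90.0, 164.4]
contact_force: [-0.3, -0.4, -0.5]
finger_gap: 0.0429
```

```bash
python3 -m creep '[[[0.1,0,0],0],[[0.2,0,0],0],[[0.25,0,0],0],[[0.3,0,0],0],[[0.3,0,0],0]]'
```

```text
time_s: 9.22
position: [0.5185, -0.4098, 0.0497]
eef_rot: [166.1, 90.0, -133.9]
contact_force: [0.1, 0.7, 2.2]
finger_gap: 0.0429
```

```bash
python3 -m creep '[[[0,0,0],0],[[0,0,0],0],[[0,0,0],0],[[0,0,0],0],[[0,0,0],0],[[0,0,0],0],[[0,0,0],0],[[0,0,0],0]]' 1
python3 -m creep '[[[-0.3,0,0],0],[[-1.2,0,0],0],[[-3,0,0],0],[[-5,0,0],0],[[-7.5,0,0],0],[[-10,0,0],0],[[-12.5,0,0],0],[[-14.5,0,0],0],[[-15.7,0,0],0],[[-16,0,0],0]]'
python3 - <<'E'
from h import *
go(.453,.12,.20,110)
im=arm.read_camera("side"); cv2.imwrite("pics/p2.png",im[150:350,270:470].repeat(3,0).repeat(3,1))
E
```

```text
time_s: 9.88
position: [0.5186, -0.4098, 0.0493]
eef_rot: [89.8, 90.0, 149.8]
contact_force: [-0.3, 0.2, -0.7]
finger_gap: 0.0855
time_s: 10.72
position: [0.5196, -0.4109, 0.2129]
eef_rot: [-108.2, 89.7, -48.2]
contact_force: [0.8, -0.8, -0.3]
finger_gap: 0.0853
shift [ 1.03 32.33 42.64] turn -0.873 (or +-pi)  jaw now 60.0 q1,q6 [ -48. -108.] t 10.7167
```

View pics/p2.png

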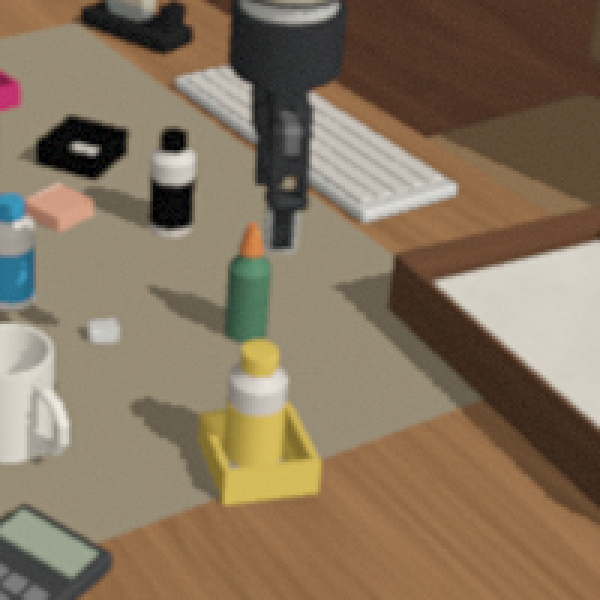

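Yellow stands upright in its holder (cap at (260,357)), with glue and mug unmoved. On to magenta.

```bash
python3 -m creep '[[[0,0.3,0.5],0],[[0,1.2,1.6],-0.03],[[0.1,2.5,3.3],-0.07],[[0.2,4.3,5.7],-0.12],[[0.3,6.4,8.4],-0.17],[[0.3,8.5,11.2],-0.23],[[0.4,10.7,14.1],-0.29],[[0.5,12.9,17],-0.35],[[0.5,15.1,19.9],-0.41],[[0.6,17.3,22.8],-0.47],[[0.7,19.5,25.7],-0.53],[[0.7,21.7,28.6],-0.59],[[0.8,23.9,31.5],-0.65],[[0.8,26,34.3],-0.7],[[0.9,28,36.9],-0.76],[[0.9,29.8,39.3],-0.81],[[1,31.2,41.1],-0.85],[[1,32.1,42.3],-0.87],[[1,32.3,42.6],-0.873],[[1,32.3,42.6],-0.873]]'
python3 -m creep '[[[0,0,0],0],[[0,0,0],0]]'
python3 -c "
from h import *
go(.453,.12,.043,110)"
```

```text
time_s: 12.43
position: [0.4506, 0.1215, 0.1982]
eef_rot: [73.3, 89.8, -176.6]
contact_force: [-0.3, -0.1, -1.1]
finger_gap: 0.0854
time_s: 12.6
position: [0.4519, 0.1198, 0.1989]
eef_rot: [90.2, 89.9, -159.9]
contact_force: [0.3, 0.2, 0.6]
finger_gap: 0.0851
shift [15.59 -0.13 -0.02] turn -0.001 (or +-pi)  jaw now 109.9 q1,q6 [   1.1 -108.8] t 12.6
```

```bash
python3 -m creep '[[[1,-0.1,0],0],[[3,-0.1,0],0],[[5,-0.1,0],0],[[7.2,-0.1,0],0],[[9.4,-0.1,0],0],[[11.4,-0.1,0],0],[[13.2,-0.1,0],0],[[14.5,-0.1,0],0],[[15.4,-0.1,0],0],[[15.6,-0.1,0],0],[[15.6,-0.1,0],0]]'
python3 -m creep '[[[0,0,0],0],[[0,0,0],0],[[0,0,0],0],[[0,0,0],0],[[0,0,0],0],[[0,0,0],0],[[0,0,0],0],[[0,0,0],0],[[0,0,0],0]]' -1 40
python3 -m creep '[[[-0.5,0,0],0],[[-2,0,0],0],[[-4,0,0],0],[[-6.5,0,0],0],[[-9,0,0],0],[[-11.5,0,0],0],[[-13.8,0,0],0],[[-15.5,0,0],0],[[-16.4,0,0],0],[[-16.6,0,0],0]]'
python3 - <<'E'
from h import *
go(.595,.276,.21,110)
im=arm.read_camera("side"); cv2.imwrite("pics/p3.png",im[100:300,150:380].repeat(3,0).repeat(3,1))
E
```

```text
time_s: 13.52
position: [0.4529, 0.1203, 0.0429]
eef_rot: [74.8, 89.9, -175.2]
contact_force: [0.0, -1.1, 0.0]
finger_gap: 0.0856
time_s: 14.27
position: [0.4535, 0.121, 0.0442]
eef_rot: [-112.9, 89.9, -2.9]
contact_force: [-0.7, -0.7, 6.5]
finger_gap: 0.0429
time_s: 15.1
position: [0.4535, 0.1212, 0.211]
eef_rot: [-107.5, 89.8, 2.5]
contact_force: [0.6, 0.2, -1.6]
finger_gap: 0.0433
shift [  0.15 -18.59   9.71] turn 0.0 (or +-pi)  jaw now 110.0 q1,q6 [   1.3 -108.7] t 15.1
```

View pics/p3.png

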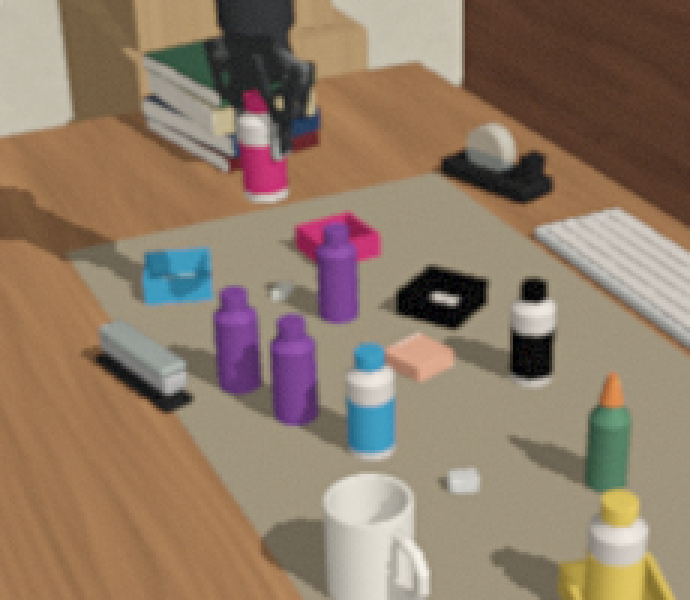

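Magenta hangs upright at (265,150) and the purple look-alikes are undisturbed. Carrying it to its holder.

```bash
python3 -m creep '[[[0,-0.5,0.3],0],[[0,-1.7,0.9],0],[[0,-3.4,1.8],0],[[0,-5.5,2.9],0],[[0,-7.8,4.1],0],[[0,-10.2,5.3],0],[[0,-12.5,6.5],0],[[0,-14.7,7.7],0],[[0,-16.5,8.6],0],[[0,-17.8,9.3],0],[[0,-18.4,9.6],0],[[0,-18.6,9.7],0],[[0,-18.6,9.7],0],[[0,-18.6,9.7],0]]'
python3 -c "
from h import *
go(.595,.276,.055,110)"
```

```text
time_s: 16.32
position: [0.5934, 0.2752, 0.2083]
eef_rot: [90.1, 89.8, -159.9]
contact_force: [-0.2, -0.5, 0.6]
finger_gap: 0.0428
shift [15.33 -0.22  0.02] turn -0.0 (or +-pi)  jaw now 110.0 q1,q6 [ 15.1 -94.9] t 16.3167
```

```bash
python3 -m creep '[[[0.5,0,0],0],[[1.8,-0.1,0],0],[[3.8,-0.1,0],0],[[6,-0.1,0],0],[[8.2,-0.1,0],0],[[10.2,-0.1,0],0],[[12,-0.1,0],0],[[13.3,-0.1,0],0],[[14.2,-0.1,0],0],[[14.8,-0.1,0],0],[[15.1,-0.1,0],0],[[15.3,-0.1,0],0],[[15.3,-0.1,0],0]]'
python3 -m creep '[[[0.1,0,0],0],[[0.2,0,0],0],[[0.3,0,0],0],[[0.4,0,0],0],[[0.5,0,0],0],[[0.5,0,0],0]]'
```

```text
time_s: 17.4
position: [0.5958, 0.2762, 0.0567]
eef_rot: [-95.0, 89.9, 15.0]
contact_force: [0.2, -0.4, -1.7]
finger_gap: 0.0427
time_s: 17.9
position: [0.5953, 0.2761, 0.0512]
eef_rot: [91.2, 90.0, -158.8]
contact_force: [-0.1, -0.1, -0.6]
finger_gap: 0.043
```

```bash
python3 -m creep '[[[0.1,0,0],0],[[0.2,0,0],0],[[0.25,0,0],0],[[0.25,0,0],0]]'
```

```text
time_s: 18.23
position: [0.5956, 0.2761, 0.0493]
eef_rot: [-99.5, 90.0, 10.5]
contact_force: [-0.6, 0.3, 2.5]
finger_gap: 0.0431
```

```bash
python3 -m creep '[[[0,0,0],0],[[0,0,0],0],[[0,0,0],0],[[0,0,0],0],[[0,0,0],0],[[0,0,0],0],[[0,0,0],0],[[0,0,0],0]]' 1
python3 -m creep '[[[-0.3,0,0],0],[[-1.2,0,0],0],[[-3,0,0],0],[[-5,0,0],0],[[-7.5,0,0],0],[[-10,0,0],0],[[-12.5,0,0],0],[[-14.5,0,0],0],[[-15.7,0,0],0],[[-16,0,0],0]]'
python3 - <<'E'
from h import *
go(.453,-.11,.20,26)
im=arm.read_camera("side"); cv2.imwrite("pics/p4.png",im[100:300,150:380].repeat(3,0).repeat(3,1))
E
```

```text
time_s: 18.9
position: [0.5954, 0.2761, 0.0488]
eef_rot: [98.0, 90.0, -152.0]
contact_force: [-0.2, -0.4, 0.1]
finger_gap: 0.0855
time_s: 19.73
position: [0.5969, 0.2766, 0.2124]
eef_rot: [-94.8, 89.7, 15.2]
contact_force: [1.3, 0.5, -0.2]
finger_gap: 0.085
shift [  1.1   26.76 -31.4 ] turn 1.466 (or +-pi)  jaw now 110.0 q1,q6 [ 15.1 -94.9] t 19.7333
```

View pics/p4.png

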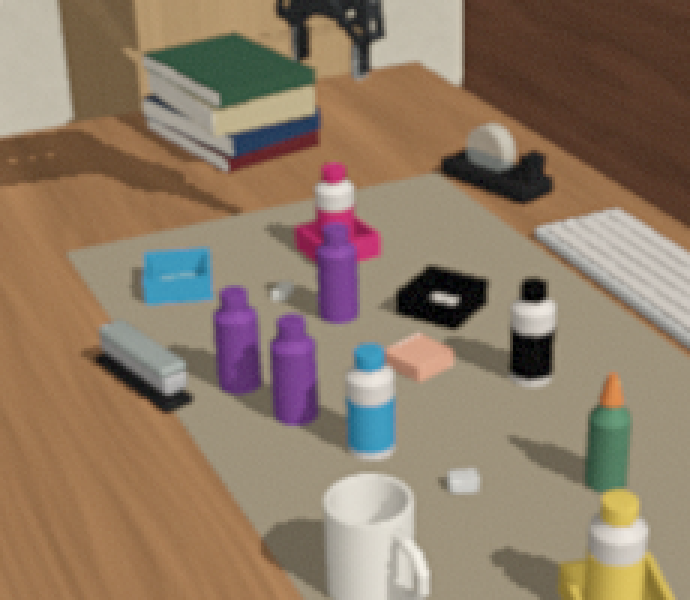

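Magenta stands upright in its holder at (336,210). Next is cyan, still at (370,400).

```bash
python3 -m creep '[[[0,0.4,-0.5],0.03],[[0.1,1.4,-1.6],0.1],[[0.2,2.9,-3.3],0.19],[[0.3,4.8,-5.6],0.29],[[0.3,6.9,-8.1],0.39],[[0.4,9.1,-10.7],0.49],[[0.5,11.3,-13.3],0.6],[[0.5,13.5,-15.9],0.71],[[0.6,15.7,-18.5],0.82],[[0.7,17.9,-21],0.93],[[0.8,20,-23.5],1.04],[[0.9,22,-25.8],1.15],[[0.9,23.8,-27.9],1.26],[[1,25.2,-29.5],1.35],[[1,26.2,-30.7],1.42],[[1.1,26.7,-31.3],1.466],[[1.1,26.7,-31.4],1.466],[[1.1,26.7,-31.4],1.466],[[1.1,26.7,-31.4],1.466]]'
python3 -c "
from h import *
go(.453,-.11,.043,26)"
```

```text
time_s: 21.37
position: [0.4513, -0.1097, 0.1971]
eef_rot: [120.9, 89.9, 147.0]
contact_force: [-0.4, -0.1, 0.2]
finger_gap: 0.085
shift [15.41 -0.13  0.15] turn 0.001 (or +-pi)  jaw now 26.0 q1,q6 [-27.5 -53.5] t 21.3667
```

```bash
python3 -m creep '[[[1,-0.1,0.1],0],[[3,-0.1,0.1],0],[[5,-0.1,0.1],0],[[7.2,-0.1,0.1],0],[[9.4,-0.1,0.1],0],[[11.4,-0.1,0.1],0],[[13.2,-0.1,0.1],0],[[14.5,-0.1,0.1],0],[[15.3,-0.1,0.1],0],[[15.5,-0.1,0.1],0],[[15.5,-0.1,0.1],0]]'
python3 -m creep '[[[0,0,0],0],[[0,0,0],0],[[0,0,0],0],[[0,0,0],0],[[0,0,0],0],[[0,0,0],0],[[0,0,0],0],[[0,0,0],0],[[0,0,0],0]]' -1 40
python3 -m creep '[[[-0.5,0,0],0],[[-2,0,0],0],[[-4,0,0],0],[[-6.5,0,0],0],[[-9,0,0],0],[[-11.5,0,0],0],[[-13.8,0,0],0],[[-15.5,0,0],0],[[-16.4,0,0],0],[[-16.6,0,0],0],[[-16.6,0,0],0]]'
python3 -c "
from h import *
go(.40,.28,.21,80)"
```

```text
time_s: 22.28
position: [0.4532, -0.1101, 0.0424]
eef_rot: [124.9, 89.9, 150.9]
contact_force: [0.5, 0.1, -0.4]
finger_gap: 0.0852
time_s: 23.03
position: [0.4536, -0.111, 0.0437]
eef_rot: [-53.2, 89.9, -27.2]
contact_force: [-0.9, 0.3, 6.8]
finger_gap: 0.0431
time_s: 23.95
position: [0.4532, -0.1107, 0.209]
eef_rot: [-49.0, 90.0, -23.0]
contact_force: [0.1, -0.7, -1.7]
finger_gap: 0.0437
shift [-0.11 37.44 12.35] turn -0.942 (or +-pi)  jaw now 26.0 q1,q6 [-27.5 -53.5] t 23.95
```

```bash
python3 -m creep '[[[0,0.5,0.2],0],[[0,1.8,0.6],0],[[0,3.8,1.2],0],[[0,6.3,2.1],0],[[0,9,3],0],[[0,12,4],0],[[0,15,5],0],[[0,18,5.9],0],[[0,21,6.9],0],[[0,24,7.9],0],[[0,27,8.9],0],[[0,29.8,9.8],0],[[0,32.4,10.7],0],[[0,34.6,11.4],0],[[0,36.2,12],0],[[0,37.2,12.3],0],[[0,37.4,12.3],0],[[0,37.4,12.3],0],[[0,37.4,12.3],0]]'
python3 - <<'E'
from h import *
go(.40,.28,.055,26)
im=arm.read_camera("side"); cv2.imwrite("pics/p5.png",im[100:300,150:380].repeat(3,0).repeat(3,1))
E
```

```text
time_s: 25.53
position: [0.3992, 0.2787, 0.2083]
eef_rot: [-170.8, 89.9, -144.8]
contact_force: [-0.0, 0.6, -0.1]
finger_gap: 0.043
shift [15.33  0.09  0.16] turn 0.0 (or +-pi)  jaw now 26.0 q1,q6 [21.8 -4.2] t 25.5333
```

View pics/p5.png

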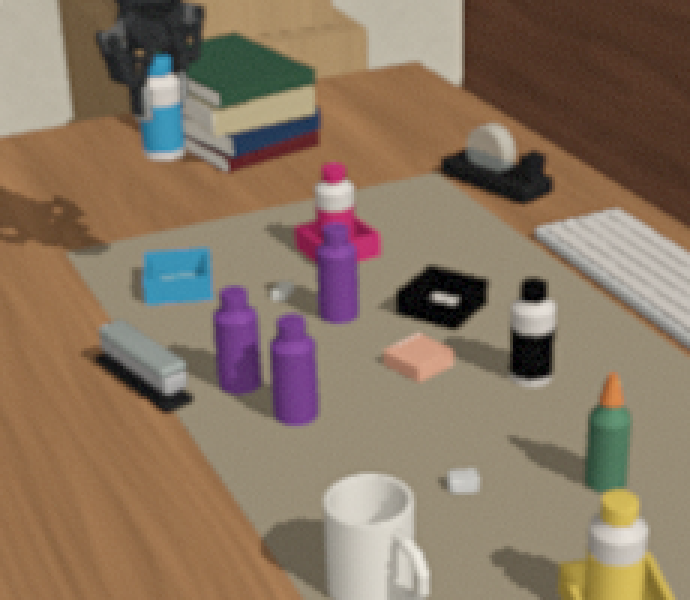

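Cyan hangs upright at (163,110) above the cyan holder at (178,275). Lowering it.

```bash
python3 -m creep '[[[0.5,0,0],0],[[1.8,0.1,0.1],0],[[3.8,0.1,0.1],0],[[6,0.1,0.1],0],[[8.2,0.1,0.1],0],[[10.2,0.1,0.1],0],[[12,0.1,0.1],0],[[13.3,0.1,0.1],0],[[14.2,0.1,0.1],0],[[14.8,0.1,0.1],0],[[15.1,0.1,0.1],0],[[15.3,0.1,0.1],0],[[15.3,0.1,0.1],0]]'
python3 -m creep '[[[0.1,0,0],0],[[0.2,0,0],0],[[0.3,0,0],0],[[0.4,0,0],0],[[0.5,0,0],0],[[0.5,0,0],0]]'
```

```text
time_s: 26.67
position: [0.4006, 0.2806, 0.056]
eef_rot: [-4.6, 90.0, 21.4]
contact_force: [-0.4, 0.0, -0.7]
finger_gap: 0.0432
time_s: 27.17
position: [0.4002, 0.2807, 0.0507]
eef_rot: [-173.4, 90.0, -147.4]
contact_force: [-0.5, -0.1, -1.1]
finger_gap: 0.0432
```

```bash
python3 -m creep '[[[0.1,0,0],0],[[0.2,0,0],0],[[0.25,0,0],0],[[0.25,0,0],0]]'
```

```text
time_s: 27.5
position: [0.4003, 0.2807, 0.0487]
eef_rot: [-5.2, 90.0, 20.8]
contact_force: [0.0, -1.0, 4.3]
finger_gap: 0.0432
```

```bash
python3 -m creep '[[[0,0,0],0],[[0,0,0],0],[[0,0,0],0],[[0,0,0],0],[[0,0,0],0],[[0,0,0],0],[[0,0,0],0],[[0,0,0],0]]' 1
python3 -m creep '[[[-0.3,0,0],0],[[-1.2,0,0],0],[[-3,0,0],0],[[-5,0,0],0],[[-7.5,0,0],0],[[-10,0,0],0],[[-12.5,0,0],0],[[-14.5,0,0],0],[[-15.7,0,0],0],[[-16,0,0],0],[[-16,0,0],0]]'
python3 - <<'E'
from h import *
go(.649,-.07,.20,80)
im=arm.read_camera("side"); cv2.imwrite("pics/p6.png",im[100:300,150:380].repeat(3,0).repeat(3,1))
E
```

```text
time_s: 28.17
position: [0.4002, 0.2806, 0.0483]
eef_rot: [-178.7, 90.0, -152.7]
contact_force: [-0.3, 0.2, -0.1]
finger_gap: 0.0854
time_s: 29.08
position: [0.4007, 0.2809, 0.2097]
eef_rot: [-4.0, 89.8, 22.0]
contact_force: [1.1, 0.3, -0.7]
finger_gap: 0.0855
shift [  1.   -42.42   6.93] turn -0.942 (or +-pi)  jaw now 26.0 q1,q6 [21.9 -4.1] t 29.0833
```

View pics/p6.png

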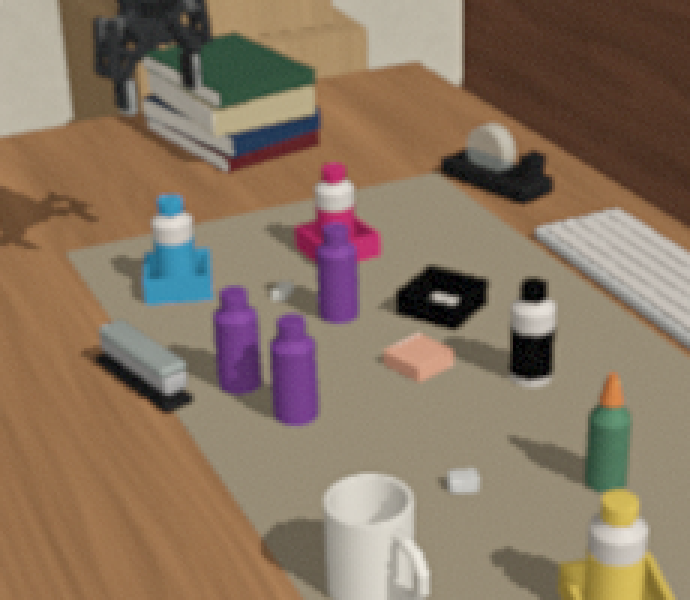

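Cyan stands upright in its holder at (172,240). Now black, at (533,335).

```bash
python3 -m creep '[[[0,-0.6,0.1],-0.02],[[0.1,-2,0.3],-0.06],[[0.2,-4.2,0.7],-0.12],[[0.2,-7,1.1],-0.18],[[0.3,-10.2,1.7],-0.25],[[0.4,-13.6,2.2],-0.32],[[0.4,-17,2.8],-0.39],[[0.5,-20.4,3.3],-0.46],[[0.6,-23.8,3.9],-0.53],[[0.6,-27.2,4.4],-0.6],[[0.7,-30.6,5],-0.68],[[0.8,-33.8,5.5],-0.76],[[0.9,-36.8,6],-0.83],[[0.9,-39.3,6.4],-0.89],[[1,-41.1,6.7],-0.93],[[1,-42.2,6.9],-0.942],[[1,-42.4,6.9],-0.942],[[1,-42.4,6.9],-0.942],[[1,-42.4,6.9],-0.942]]'
python3 -c "
from h import *
go(.649,-.07,.043,80)"
```

```text
time_s: 30.72
position: [0.6471, -0.069, 0.1975]
eef_rot: [75.4, 89.8, 155.4]
contact_force: [0.4, 0.6, 0.2]
finger_gap: 0.0852
shift [15.45 -0.25 -0.08] turn -0.0 (or +-pi)  jaw now 80.0 q1,q6 [-15.9 -95.9] t 30.7167
```

```bash
python3 -m creep '[[[1,-0.1,0],0],[[3,-0.1,0],0],[[5,-0.1,0],0],[[7.2,-0.1,0],0],[[9.4,-0.1,0],0],[[11.4,-0.1,0],0],[[13.2,-0.1,0],0],[[14.5,-0.1,0],0],[[15.3,-0.1,0],0],[[15.5,-0.1,0],0],[[15.5,-0.1,0],0]]'
python3 -m creep '[[[0,0,0],0],[[0,0,0],0],[[0,0,0],0],[[0,0,0],0],[[0,0,0],0],[[0,0,0],0],[[0,0,0],0],[[0,0,0],0],[[0,0,0],0]]' -1 40
python3 -m creep '[[[-0.5,0,0],0],[[-2,0,0],0],[[-4,0,0],0],[[-6.5,0,0],0],[[-9,0,0],0],[[-11.5,0,0],0],[[-13.8,0,0],0],[[-15.5,0,0],0],[[-16.4,0,0],0],[[-16.6,0,0],0],[[-16.6,0,0],0]]'
python3 -c "
from h import *
go(.636,.094,.21,80)"
```

```text
time_s: 31.63
position: [0.649, -0.0699, 0.043]
eef_rot: [82.7, 90.0, 162.7]
contact_force: [0.1, 0.1, -0.4]
finger_gap: 0.0854
time_s: 32.38
position: [0.65, -0.0706, 0.0445]
eef_rot: [-98.0, 89.9, -18.0]
contact_force: [-0.6, -0.1, 6.5]
finger_gap: 0.0431
time_s: 33.3
position: [0.649, -0.0702, 0.2093]
eef_rot: [44.1, 90.0, 124.1]
contact_force: [-0.2, 0.1, -0.4]
finger_gap: 0.0426
shift [-0.07  4.14 15.94] turn -0.0 (or +-pi)  jaw now 80.0 q1,q6 [-16. -96.] t 33.3
```

```bash
python3 -m creep '[[[0,0.1,0.4],0],[[0,0.4,1.4],0],[[0,0.8,2.9],0],[[0,1.3,4.8],0],[[0,1.8,6.9],0],[[0,2.4,9.1],0],[[0,2.9,11.2],0],[[0,3.4,13.1],0],[[0,3.8,14.6],0],[[0,4,15.5],0],[[0,4.1,15.9],0],[[0,4.1,15.9],0],[[0,4.1,15.9],0],[[0,4.1,15.9],0]]'
python3 - <<'E'
from h import *
go(.636,.094,.055,80)
im=arm.read_camera("side"); cv2.imwrite("pics/p7.png",im[100:300,150:380].repeat(3,0).repeat(3,1))
E
```

```text
time_s: 34.47
position: [0.6367, 0.0924, 0.2093]
eef_rot: [-162.6, 90.0, -82.7]
contact_force: [0.7, -0.2, -1.0]
finger_gap: 0.043
shift [15.43  0.1   0.15] turn -0.001 (or +-pi)  jaw now 79.9 q1,q6 [ -1.7 -81.6] t 34.4667
```

View pics/p7.png

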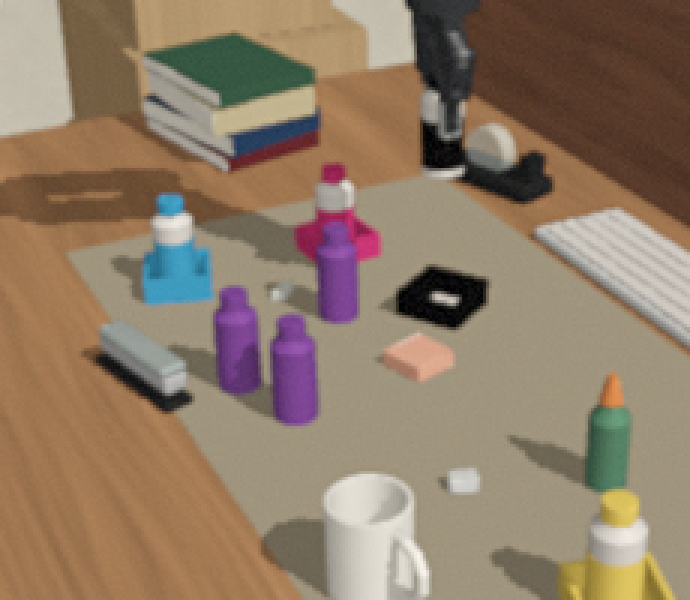

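Black hangs upright at (443,130) above its holder at (443,297). Lowering it.

```bash
python3 -m creep '[[[0.5,0,0],0],[[1.8,0,0.1],0],[[3.8,0,0.1],0],[[6,0,0.1],0],[[8.2,0,0.1],0],[[10.2,0,0.1],0],[[12,0,0.1],0],[[13.3,0,0.1],0],[[14.2,0,0.1],0],[[14.8,0,0.1],0],[[15.1,0,0.1],0],[[15.3,0,0.1],0],[[15.3,0,0.1],0]]'
python3 -m creep '[[[0.1,0,0],0],[[0.2,0,0],0],[[0.3,0,0],0],[[0.4,0,0],0],[[0.5,0,0],0],[[0.5,0,0],0]]'
```

```text
time_s: 35.6
position: [0.6371, 0.0943, 0.0567]
eef_rot: [-82.4, 89.9, -2.4]
contact_force: [-0.1, -0.3, -1.1]
finger_gap: 0.0427
time_s: 36.1
position: [0.6365, 0.0944, 0.0512]
eef_rot: [102.0, 90.0, -178.0]
contact_force: [-0.6, 0.9, -0.8]
finger_gap: 0.0428
```

```bash
python3 -m creep '[[[0.1,0,0],0],[[0.2,0,0],0],[[0.25,0,0],0],[[0.25,0,0],0]]'
```

```text
time_s: 36.43
position: [0.6368, 0.0944, 0.0495]
eef_rot: [-85.3, 90.0, -5.3]
contact_force: [-1.5, -0.4, 3.5]
finger_gap: 0.0429
```

```bash
python3 -m creep '[[[0,0,0],0],[[0,0,0],0],[[0,0,0],0],[[0,0,0],0],[[0,0,0],0],[[0,0,0],0],[[0,0,0],0],[[0,0,0],0]]' 1
python3 -m creep '[[[-0.3,0,0],0],[[-1.2,0,0],0],[[-3,0,0],0],[[-5,0,0],0],[[-7.5,0,0],0],[[-10,0,0],0],[[-12.5,0,0],0],[[-14.5,0,0],0],[[-15.7,0,0],0],[[-16,0,0],0],[[-16,0,0],0]]'
python3 - <<'E'
from h import *
im=arm.read_camera("side"); cv2.imwrite("pics/p8.png",im[120:340,150:400].repeat(2,0).repeat(2,1))
im=arm.read_camera("top"); cv2.imwrite("pics/p9.png",im[120:300,110:470].repeat(2,0).repeat(2,1))
E
```

```text
time_s: 37.1
position: [0.6367, 0.0944, 0.0488]
eef_rot: [66.6, 90.0, 146.6]
contact_force: [0.7, -0.6, -0.9]
finger_gap: 0.0853
time_s: 38.02
position: [0.637, 0.0944, 0.21]
eef_rot: [-81.6, 89.9, -1.6]
contact_force: [0.7, -0.4, -0.1]
finger_gap: 0.0856
```

View pics/p8.png

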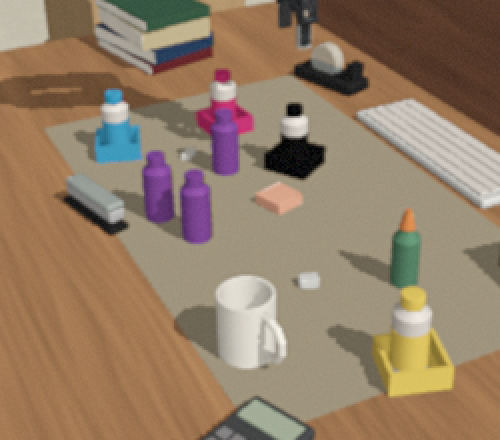

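View pics/p9.png

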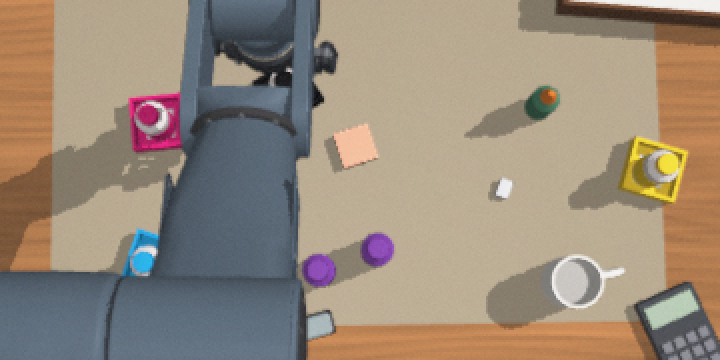

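All four bottles stand upright in their holders: side crop cyan (115,125), magenta (223,100), black (295,140), yellow (411,330). The glue, mug and look-alikes are where they were, and the gripper is clear.

```bash
python3 -c "
from rig import arm
print(arm.sign_off())"
```

```text
the job is handed in; nothing more can be done
None
```

All four ink bottles are standing upright in the holders of their own colours, placed in the order yellow, magenta, cyan, black. The job took about 38 s of robot time and is handed in.

Each bottle was gripped at about 43 mm opening and carried upright well clear of everything on the desk. I lowered each one until it just touched the holder floor, at about 2–4 N, and only then let go.

The final side picture shows every bottle upright in its holder. The glue, the mug and the purple look-alikes are where they started, and the gripper is open and clear. In the final top picture the arm hid the black holder and partly covered the cyan one. Black's position therefore rests on the side view and the touch-down reading (tool height 49.5 mm, 3.5 N), and cyan's mainly on the same two checks. No check failed or disagreed.

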